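# Hold a tacked copper upright square to its base plate

### The arm

A 6-joint arm with a two-finger parallel gripper is mounted at the origin on the work surface. World frame = base frame: x ahead of the robot, y to its left, z up, the work surface at z = 0. Lengths are in m, angles in degrees, forces in N, time in s.
With the tool pointing down it reaches from about 0.25 to 0.725 m from the base axis. Payload 9.7 kg.
Tool frame: the origin (TCP) lies between the finger pads; the fingertips stand 17 mm ahead of it and the grasp point (between the pads) lies 2 mm behind it; z points along the fingers, y is the direction in which the jaws open and shut (so a half turn about z gives the same grasp; the last joint's range is limited). The gripper opens to 85 mm and grips with 20 to 120 N. Pads are 22 mm wide; open, the fingers measure 114 mm over their backs; the gripper's body (76 mm by 85 mm) begins 54 mm behind the grasp point. The pads swing forward as they close: fully open they stand 13 mm farther back than shut.
Start: joints at [67.38, 4.979, 10.078, 95.1, 0, 90], TCP at [0.212, 0.508, 0.248] pointing down, gripper open.
Joint ranges: [-179.16, 179.16], [-48.56, 103.87], [-65.8, 70.77], [-126.05, 130.52], [-82.76, 87.17], [-180, 180]. Speed limits (degrees/s): [127.2, 127.2, 147.25, 180, 180, 180].

### API

Orientations are given as [roll, pitch, yaw] about the fixed x, y, z axes, in that order (R = Rz(yaw) Ry(pitch) Rx(roll)).
In Python, from workcell import monitor, cams, order gives the robot as it stands. The module is installed in compiled form; this text tells all that it offers.
- The arm moves only by the shell command python3 -m handwheel 'ROWS' [OPENING] [FORCE]. ROWS is JSON, a list of rows, each a list of 6 numbers: the shift along the tool's x, y, z in m, then the turn, a rotation vector about the tool's x, y, z in degrees. In form: [[tx, ty, tz, wx, wy, wz], ...]. A call has exactly 8 rows; each row shifts and turns the commanded pose from where the row before left it, along the tool's axes as they then stand; what a row does not reach is not made up. A row lasts 1/12 s, in which the tool goes at most 41.7 mm and 7.16 degrees, less where a joint would pass 70% of its speed; a pose out of reach is approached as far as the arm can. A call is refused whole if a number of a shift passes 0.0417 or a number of a turn 7.16, either way. A call with a gripper value outside its range is refused whole. OPENING is the opening, from -1 (shut) to 1 (fully open), set as the call begins (- or left out, the last holds). The fingers move at their own pace and stop on an object; FORCE is the grip in N (left out, the last holds). Time passes only in rows, so rows that do not move let the fingers close, or fill a call up. It gives the time, the measured TCP pose, the force and the opening at its end, in the units of the state.
- monitor.get_obs(): the state, without advancing time (a new reading comes with each control period).
- cams.camera(name): name is "scene" or "top"; returns a dict with "img" (384x512x3 uint8, red, green, blue), "depth" (384x512 float32, m along the optical axis (not along the pixel's ray), 0 where there is no reading), "fx", "fy", "cx", "cy" (pixels), "distortion" ([k1, k2, p1, p2, k3] as OpenCV has them; the pictures are not rectified), "rvec" (rotation vector, rad) and "tvec" (3), from world to camera coordinates, as OpenCV has them. Camera axes: x right, y down, z forward; pixel columns grow to the right and rows downward; lengths in m; the calibration is good to about 2 mm. A picture is of the moment at which its call begins.
- order.job_done(): hands the job in, once; it reports no verdict.
The state is a dict: "time": time; "q": joint angles; "qd": joint speeds; "joint_efforts": joint torques, N m; "ee_pos": TCP position; "tcp_rot": TCP orientation; "wrist_force": force on the tool from outside, world axes, zero at the start; "torque": the same for the moment, N m; "opening": finger opening in m.
Only numpy, scipy, OpenCV 4.12 (cv2) and the standard library are available. Lean on these libraries where they do the work, as an engineer would, in place of code of your own. Each camera call takes 0.05 s, during which the arm holds its last target. There are 200 camera calls.

### The job

The copper upright has pulled over out of square on its two tacks. Pick up the try square, set its stock on the steel base plate between the tacks and press it into the corner, pushing the upright back (not past square), until the stock sits flat on the plate and the blade lies along the upright right down to the heel. Finish while still gripping the square and pressing it home, so that the upright is held square; leave the other things on the bench alone.

Things in the scene. Friction and masses are not known exactly. Their poses are not given: they have to be found in the camera images.
- base: Steel base plate, 220 x 140 x 12 mm, fixed to the bench by two dark strap clamps (52 mm high, beyond the upright). Origin: centre of its underside. x points along its 220 mm length towards the upright and clamps, z up. The copper upright stands across it; the plate is clear from x = -110 mm to the upright's near face at x = +50 mm.
- corner (a point): The corner to be squared: on the plate's top face (12 mm above the bench), at the root of the upright's near face, midway across it; x = +50 mm, y = 0 on the plate, axes as the plate's. Two round brass tacks, 9 mm across, sit in the corner 24 mm to either side; the square's 22 mm wide stock goes between them with 8 mm to spare each side.
- upright (a joint): Copper flat bar on the plate, 60 wide, 6 thick, 210 mm tall. Angle (rad) about the root of its near face: 0 = square to the plate, positive = leaning towards the clear part of the plate, as at the start (0.06 to 0.13). The tacks give like a spring with drag: 0.15 to 0.4 N m (1 to 2.5 N at the blade's top) holds it at 0; let go, it springs back to about 0.05.
- upright_top (a point): Middle of the top edge of the upright's near face, 210 mm above its root.
- square: Try square standing loose on its stock, blade up; 0.28 to 0.47 kg. Aluminium stock 130 long, 22 wide, 28 mm high; steel blade 30 wide, 4 thick, up to 174.5 mm. Origin: the heel, lower outer corner where stock underside meets blade outer edge, mid-width. x points out of the blade's outer edge (stock x = -130 to 0 mm, blade -30 to 0, ends in one plane), y across the stock, z up.
- stock_grip (a point): Good place to grip the square from above across its 22 mm width: on the stock 88 mm back from the heel and 14 mm above its underside, axes as the square's; 58 mm clear of the blade.
- blade_top (a point): Top of the blade's outer edge, 174.5 mm above the heel.
- hammer: Bystander: hammer with a wooden handle lying on the bench, about 260 mm long.
- rod_can: Bystander: round steel can, 72 mm across, 100 mm tall, with four brazing rods standing in it to about 240 mm. Origin: centre of its underside.
- copper_bowl: Bystander: small copper bowl, 110 mm across, 45 mm tall. Origin: centre of its underside.
- flux_brush: Bystander: flat brush with a wooden handle lying on the bench, about 200 mm long.
There are look-alikes about, which are no part of the job. Several things have the shape of the square; the one meant has the colours described above.

How it is judged:
By the outcome, as a careful person would: the job done as asked, in the order asked, and still so for the second after the job is handed in, while the arm keeps its last pose, push and grip.
It also fails if it takes over 34 s, if anything falls off the work surface, if the arm or the gripper's body presses on something with over 40 N, if the wrist force passes 120 N, or if a joint passes its speed limit or range.

## Working session

There is one attempt and no reset: what is moved stays moved. The work goes in short steps, Python scripts to look and compute and a shell command to move; the robot and the scene stay as the last step left them, time stands still between calls to the robot, and variables do not carry over. Pictures are saved under pics/ and viewed, about 8 in all and at most 12, crops included, and the job is handed in when it is done.

```bash
mkdir -p pics; cat > h.py <<'E'
import numpy as np, cv2
from workcell import monitor, cams, order
def grab(n):
    c=cams.camera(n); np.savez(f'{n}.npz',**{k:np.array(v) for k,v in c.items()}); return c
def load(n): return dict(np.load(f'{n}.npz'))
def cloud(c):
    K=np.array([[c['fx'],0,c['cx']],[0,c['fy'],c['cy']],[0,0,1]],float)
    h,w=c['depth'].shape; u,v=np.meshgrid(np.arange(w),np.arange(h))
    p=cv2.undistortPoints(np.stack([u,v],-1).reshape(-1,1,2).astype(float),K,np.array(c['distortion'],float)).reshape(h,w,2)
    d=c['depth'][...,None]; P=np.concatenate([p*d,d],-1)
    R=cv2.Rodrigues(np.array(c['rvec'],float))[0]
    W=(P-np.array(c['tvec']).ravel())@R
    W[c['depth']==0]=np.nan
    return W
def save(img,name): cv2.imwrite('pics/'+name,img[...,::-1])
E
python3 - <<'E'
from h import *
a=grab('scene');b=grab('top')
save(cv2.resize(a['img'],(800,600)),'s1.png'); save(cv2.resize(b['img'],(800,600)),'t1.png')
print(monitor.get_obs())
E
```

```text
{'time': 0.1, 'q': array([6.73783973e+01, 5.00862383e+00, 1.00385745e+01, 9.50987181e+01,
       7.90284034e-04, 9.00001786e+01]), 'qd': array([-0.00666293, -0.12052746,  0.10048372, -0.01029216, -0.04133731,
       -0.04290722]), 'joint_efforts': array([-6.78010074e-04, -5.21560764e+01,  4.65651262e+01,  1.59676408e-02,
       -1.78141960e-05, -1.24464449e-05]), 'ee_pos': array([0.21148092, 0.50752047, 0.24764371]), 'tcp_rot': array([-1.79931233e+02, -7.90069118e-04,  1.57378218e+02]), 'wrist_force': array([1.25829304, 0.13047945, 0.61290692]), 'torque': array([0.0606824 , 0.02076432, 0.05811592]), 'opening': 0.0850497823453848}
```

View pics/s1.png

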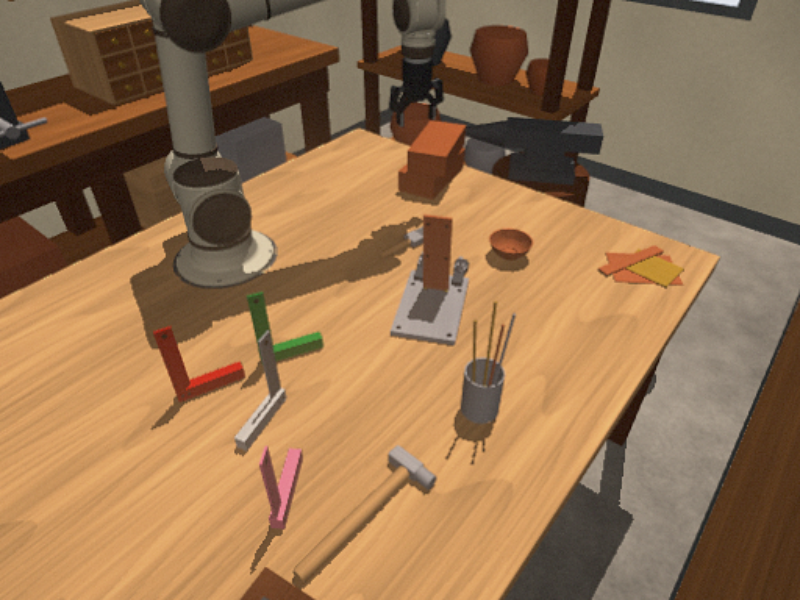

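View pics/t1.png

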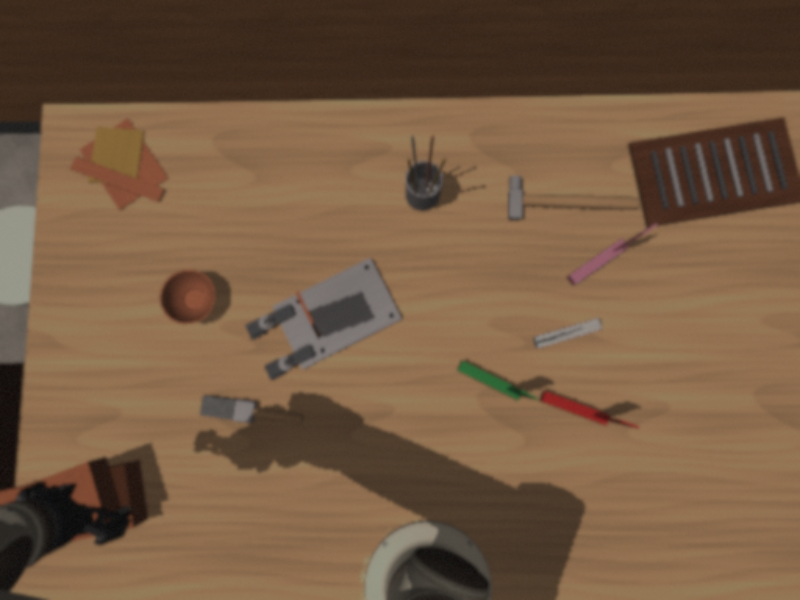

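Square-shaped candidates in the scene picture (800 px) are red (200,370), green (285,335), grey (265,395) and pink (283,490). The grey one has an aluminium stock and steel blade, so I choose that one. It sits at about (568,333) in the top view. The upright is at (437,250) in the scene picture and the base plate at (340,310) in the top view.

```bash
python3 - <<'E'
from h import *
a=load('scene');b=load('top')
A=cloud(a);B=cloud(b)
save(cv2.resize(a['img'][190:310,130:230],(500,600),interpolation=cv2.INTER_CUBIC),'c1.png')
def box(W,c,r0,r1,c0,c1):
    P=W[r0:r1,c0:c1].reshape(-1,3); I=c['img'][r0:r1,c0:c1].reshape(-1,3).astype(int); return P,I
# square
for n,W,c,r in(('top',B,b,(190,235,330,400)),('scene',A,a,(205,292,145,188))):
    P,I=box(W,c,*r); ok=(np.ptp(I,axis=1)<30)&(P[:,2]>.012)&(P[:,2]<.2)
    S=P[ok&(P[:,2]<.034)]; T=P[ok&(P[:,2]>.05)]
    for nm,Q in(('stock',S),('blade',T)):
        if len(Q)<5: print(n,nm,len(Q));continue
        rect=cv2.minAreaRect((Q[:,:2]*1000).astype(np.float32)); print(n,nm,len(Q),rect,'z',np.percentile(Q[:,2],[2,50,98]),'mean',Q.mean(0), 'pts',cv2.boxPoints(rect).round().tolist())
# base
for n,W,c,r in(('top',B,b,(155,250,155,265)),('scene',A,a,(130,225,245,305))):
    P,I=box(W,c,*r)
    gray=np.ptp(I,axis=1)<30
    Q=P[gray&(P[:,2]>.007)&(P[:,2]<.017)]
    rect=cv2.minAreaRect((Q[:,:2]*1000).astype(np.float32));print(n,'base',len(Q),rect,np.median(Q[:,2]),cv2.boxPoints(rect).round().tolist())
    cop=(I[:,0]-I[:,2]>35)&(P[:,2]>.03)&(P[:,2]<.23)
    Q=P[cop]; print(n,'upright',len(Q))
    for z0 in np.arange(.03,.23,.03):
        q=Q[(Q[:,2]>z0)&(Q[:,2]<z0+.03)]
        if len(q)>3: print(z0,len(q),q.mean(0).round(4))
E
```

```text
top stock 258 ((473.8138427734375, -279.2703857421875), (21.002174377441406, 130.0960693359375), 15.727845191955566) z [0.02249213 0.02767538 0.03268218] mean [ 0.47472908 -0.28089816  0.02760972] pts [[446.0, -220.0], [481.0, -345.0], [502.0, -339.0], [466.0, -214.0]]
top blade 38 ((459.5477294921875, -230.32366943359375), (3.893073081970215, 29.082862854003906), 15.963177680969238) z [0.055127   0.16358795 0.17618231] mean [ 0.45824567 -0.22519106  0.14179989] pts [[454.0, -217.0], [462.0, -245.0], [465.0, -244.0], [457.0, -216.0]]
scene stock 241 ((448.755126953125, -248.01028442382812), (64.6661376953125, 213.8673553466797), 38.1353874206543) z [0.01334058 0.02538172 0.02958701] mean [ 0.47792484 -0.28345305  0.02403201] pts [[357.0, -184.0], [489.0, -352.0], [540.0, -312.0], [408.0, -144.0]]
scene blade 249 ((417.8427429199219, -206.5067596435547), (23.124073028564453, 131.36068725585938), 58.44896697998047) z [0.05324237 0.11816379 0.17294119] mean [ 0.45998967 -0.23329515  0.11654526] pts [[356.0, -182.0], [468.0, -251.0], [480.0, -231.0], [368.0, -162.0]]
top base 2797 ((507.40716552734375, 202.6397247314453), (140.2962646484375, 282.2088317871094), 26.38667869567871) 0.012604120951380261 [[382.0, 298.0], [507.0, 45.0], [633.0, 107.0], [508.0, 360.0]]
top upright 51
0.21 51 [0.5084 0.2011 0.2218]
scene base 1380 ((470.4794921875, 246.30181884765625), (158.69223022460938, 419.82452392578125), 33.73700714111328) 0.010146210719072894 [[288.0, 377.0], [521.0, 28.0], [653.0, 116.0], [420.0, 465.0]]
scene upright 799
0.03 95 [0.502  0.2158 0.0452]
0.06 110 [0.5028 0.2116 0.0751]
0.09 115 [0.5056 0.2089 0.1057]
0.12 118 [0.5065 0.206  0.1351]
0.15 131 [0.5229 0.1885 0.1651]
0.18 155 [0.5348 0.1762 0.1945]
0.21 75 [0.5464 0.1651 0.2165]
```

View pics/c1.png

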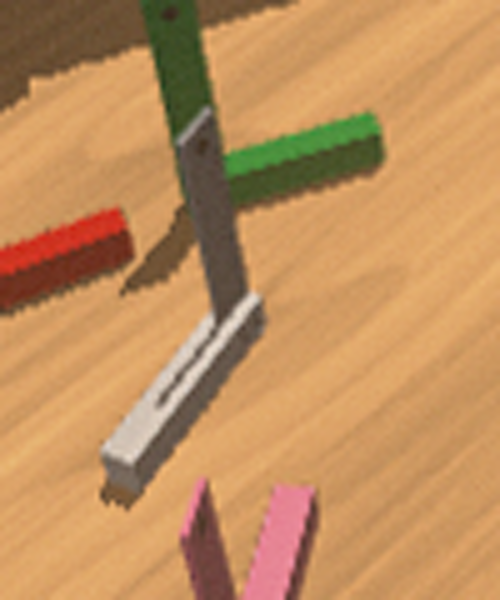

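The crop shows the grey square standing on its stock with nothing on it, and its blade at the +y end. That confirms the choice. I move above it while refining the base fit.

```bash
R='[-0.0233,-0.0268,0,0,0,0]'; python3 -m handwheel '[[-0.0233,-0.0268,0,0,0,0],[-0.0233,-0.0268,0,0,0,0],[-0.0233,-0.0268,0,0,0,0],[-0.0233,-0.0268,0,0,0,0],[-0.0233,-0.0268,0,0,0,0],[-0.0233,-0.0268,0,0,0,0],[-0.0233,-0.0268,0,0,0,0],[-0.0233,-0.0268,0,0,0,0]]' 1
python3 -m handwheel '[[-0.0233,-0.0268,0,0,0,0],[-0.0233,-0.0268,0,0,0,0],[-0.0233,-0.0268,0,0,0,0],[-0.0233,-0.0268,0,0,0,0],[-0.0233,-0.0268,0,0,0,0],[-0.0233,-0.0268,0,0,0,0],[-0.0233,-0.0268,0,0,0,0],[-0.0233,-0.0268,0,0,0,0]]'
python3 -m handwheel '[[-0.0233,-0.0268,0,0,0,0],[-0.0233,-0.0268,0,0,0,0],[-0.0233,-0.0268,0,0,0,0],[-0.0233,-0.0268,0,0,0,0],[-0.0233,-0.0268,0,0,0,0],[-0.0233,-0.0268,0,0,0,0],[-0.0233,-0.0268,0,0,0,0],[-0.0233,-0.0268,0,0,0,0]]'
python3 -m handwheel '[[0,0,0,0,0,6.45],[0,0,0,0,0,6.45],[0,0,0,0,0,6.45],[0,0,0,0,0,6.45],[0,0,0,0,0,6.45],[0,0,0,0,0,6.45],[0,0,0,0,0,6.45],[0,0,0,0,0,6.45]]'
python3 - <<'E'
from h import *
b=load('top');B=cloud(b);P=B.reshape(-1,3);I=b['img'].reshape(-1,3).astype(int)
g=np.ptp(I,axis=1)<35
c=np.array([.499,.2194]);th=np.radians(116.3)
for it in range(3):
    ex=np.array([np.cos(th),np.sin(th)]);ey=np.array([-ex[1],ex[0]])
    L=np.stack([(P[:,:2]-c)@ex,(P[:,:2]-c)@ey],1)
    m=(P[:,2]>.006)&(P[:,2]<.02)&(L[:,0]>-.19)&(L[:,0]<-.02)&(abs(L[:,1])<.09)&g
    q=L[m]; xs=np.arange(-.15,-.03,.008)
    lo=[];hi=[]
    for x in xs:
        s=q[abs(q[:,0]-x)<.004,1]; lo.append(s.min());hi.append(s.max())
    k1=np.polyfit(xs,lo,1);k2=np.polyfit(xs,hi,1)
    near=np.median([q[abs(q[:,1]-y)<.004,0].min() for y in np.arange(-.05,.051,.008)])
    print(np.degrees(th),c,k1,k2,near)
    s=(k1[0]+k2[0])/2; mid=(k1[1]+k2[1])/2
    c=c+ex*(near+.16)+ey*mid; th+=np.arctan(s)
print('corner',c,np.degrees(th))
# upright top in top view
m=(P[:,2]>.2)&(P[:,2]<.235)&(np.linalg.norm(P[:,:2]-c,axis=1)<.08)
L=np.stack([(P[:,:2]-c)@ex,(P[:,:2]-c)@ey],1)[m];print('top',m.sum(),L.mean(0),L.min(0),L.max(0),P[m,2].mean())
A=cloud(load('scene'));P=A.reshape(-1,3);I=load('scene')['img'].reshape(-1,3).astype(int)
L=np.stack([(P[:,:2]-c)@ex,(P[:,:2]-c)@ey,P[:,2]],1)
m=(P[:,2]>.03)&(P[:,2]<.215)&(abs(L[:,0]+.012)<.02)&(abs(L[:,1])<.026)
print(m.sum(),np.polyfit(L[m,2]-.012,L[m,0],1))
E
```

```text
time: 0.77
ee_pos: [0.3011, 0.2365, 0.248]
tcp_rot: [-180.0, -0.0, 157.4]
wrist_force: [1.3, 1.1, 0.3]
opening: 0.0858
time: 1.43
ee_pos: [0.3907, -0.0334, 0.2482]
tcp_rot: [180.0, 0.0, 157.4]
wrist_force: [1.5, 0.6, -0.6]
opening: 0.0855
time: 2.1
ee_pos: [0.4804, -0.303, 0.2478]
tcp_rot: [180.0, -0.0, 157.4]
wrist_force: [0.1, 1.4, 0.2]
opening: 0.0854
time: 2.77
ee_pos: [0.4802, -0.3011, 0.2478]
tcp_rot: [-180.0, -0.0, 105.5]
wrist_force: [0.6, -0.2, -0.2]
opening: 0.0853
116.3 [0.499  0.2194] [-0.00300058 -0.06955188] [0.0059643  0.07013573] -0.15934863280738415
116.38490415744701 [0.49844969 0.2198546 ] [-0.00276081 -0.06960286] [0.00448522 0.06984532] -0.16003355818228496
116.43430469198557 [0.498356   0.21977066] [-0.00362477 -0.06972431] [0.00362462 0.06972487] -0.1600250743433158
corner [0.49836691 0.21974808] 116.43430052013836
top 56 [-0.02106566  0.00185228] [-0.02375322 -0.02975852] [-0.01591801  0.02997318] 0.22074036087772805
619 [-0.11134299 -0.00233874]
```

```bash
python3 -m handwheel '[[0,0,0.02,0,0,0],[0,0,0.02,0,0,0],[0,0,0.02,0,0,0],[0,0,0.02,0,0,0],[0,0,0.02,0,0,0],[0,0,0.02,0,0,0],[0,0,0.02,0,0,0],[0,0,0.02,0,0,0]]' 1
python3 -m handwheel '[[0,0,0.012,0,0,0],[0,0,0.012,0,0,0],[0,0,0.012,0,0,0],[0,0,0.012,0,0,0],[0,0,0.01,0,0,0],[0,0,0.0088,0,0,0],[0,0,0,0,0,0],[0,0,0,0,0,0]]'
python3 -m handwheel '[[0,0,0,0,0,0],[0,0,0,0,0,0],[0,0,0,0,0,0],[0,0,0,0,0,0],[0,0,0,0,0,0],[0,0,0,0,0,0],[0,0,0,0,0,0],[0,0,0,0,0,0]]' -1 80
python3 -m handwheel '[[0,0,0,0,0,0],[0,0,0,0,0,0],[0,0,0,0,0,0],[0,0,-0.005,0,0,0],[0,0,-0.01,0,0,0],[0,0,-0.02,0,0,0],[0,0,-0.02,0,0,0],[0,0,-0.02,0,0,0]]'
```

```text
time: 3.43
ee_pos: [0.48, -0.3009, 0.0869]
tcp_rot: [-180.0, -0.0, 105.8]
wrist_force: [0.2, 0.1, -0.4]
opening: 0.0858
time: 4.1
ee_pos: [0.4802, -0.301, 0.0212]
tcp_rot: [-180.0, -0.0, 105.8]
wrist_force: [-0.4, 0.2, 0.3]
opening: 0.0852
time: 4.77
ee_pos: [0.4806, -0.3013, 0.0221]
tcp_rot: [180.0, 0.0, 105.8]
wrist_force: [0.2, 0.7, 6.2]
opening: 0.0205
time: 5.43
ee_pos: [0.48, -0.3009, 0.0975]
tcp_rot: [-180.0, -0.0, 105.8]
wrist_force: [0.9, 0.1, -3.8]
opening: 0.0201
```

```bash
python3 -m handwheel '[[0.012,0.006,0,0,0,0],[0.0231,0.0114,0,0,0,0],[0.0231,0.0114,0,0,0,0],[0.0231,0.0114,0,0,0,0],[0.0231,0.0114,0,0,0,0],[0.0231,0.0114,0,0,0,0],[0.0231,0.0114,0,0,0,0],[0.0231,0.0114,0,0,0,0]]'
python3 -m handwheel '[[0.0231,0.0114,0,0,0,0],[0.0231,0.0114,0,0,0,0],[0.0231,0.0114,0,0,0,0],[0.0231,0.0114,0,0,0,0],[0.0231,0.0114,0,0,0,0],[0.0231,0.0114,0,0,0,0],[0.0231,0.0114,0,0,0,0],[0.0231,0.0114,0,0,0,0]]'
python3 -m handwheel '[[0.01,0.005,0,0,0,0],[0.001,0,0,0,0,-2.6],[0,0,0,0,0,-3],[0,0,0,0,0,-3],[0,0,0,0,0,-2],[0,0,0,0,0,0],[0,0,0,0,0,0],[0,0,0,0,0,0]]'
python3 - <<'E'
from h import *
a=grab('scene');b=grab('top')
im=np.hstack([cv2.resize(a['img'][90:240,210:330],(400,500)),cv2.resize(b['img'][130:255,150:270],(400,500))])
save(im,'v2.png')
o=monitor.get_obs(); print(o['ee_pos'],o['tcp_rot'],o['wrist_force'],o['torque'])
c=np.array([.4984,.2197]);th=np.radians(116.4);ex=np.array([np.cos(th),np.sin(th)]);ey=np.array([-ex[1],ex[0]])
for k in(a,b):
    P=cloud(k).reshape(-1,3);I=k['img'].reshape(-1,3).astype(int)
    L=np.stack([(P[:,:2]-c)@ex,(P[:,:2]-c)@ey,P[:,2]],1)
    g=np.ptp(I,axis=1)<40
    m=g&(L[:,2]>.115)&(L[:,2]<.27)&(L[:,0]<-.025)&(L[:,0]>-.09)&(abs(L[:,1])<.02)
    q=L[m];print('blade',m.sum(),q.mean(0),q.min(0),q.max(0))
    for z in np.arange(.12,.26,.02):
        s=q[abs(q[:,2]-z)<.01]
        if len(s)>2: print(round(z,2),len(s),s[:,0].min(),s[:,0].max(),s[:,1].mean())
E
```

```text
time: 6.1
ee_pos: [0.5152, -0.1087, 0.0959]
tcp_rot: [-179.9, -0.0, 105.8]
wrist_force: [0.7, -0.5, -2.9]
opening: 0.0205
time: 6.77
ee_pos: [0.5525, 0.0938, 0.0959]
tcp_rot: [-179.9, -0.0, 105.8]
wrist_force: [0.7, -0.7, -3.4]
opening: 0.0208
time: 7.43
ee_pos: [0.5547, 0.1039, 0.0962]
tcp_rot: [-180.0, -0.0, 116.3]
wrist_force: [-0.1, 0.2, -3.2]
opening: 0.0206
[0.554877   0.10388492 0.09637796] [-1.79987596e+02 -1.13260778e-03  1.16327387e+02] [ 0.3794465   0.44840627 -3.52125687] [-0.09244634 -0.02665844 -0.00615124]<stdin>:12: RuntimeWarning: Mean of empty slice.
  ret = um.true_divide(
Traceback (most recent call last):
ValueError: zero-size array to reduction operation minimum which has no identity
```

View pics/v2.png

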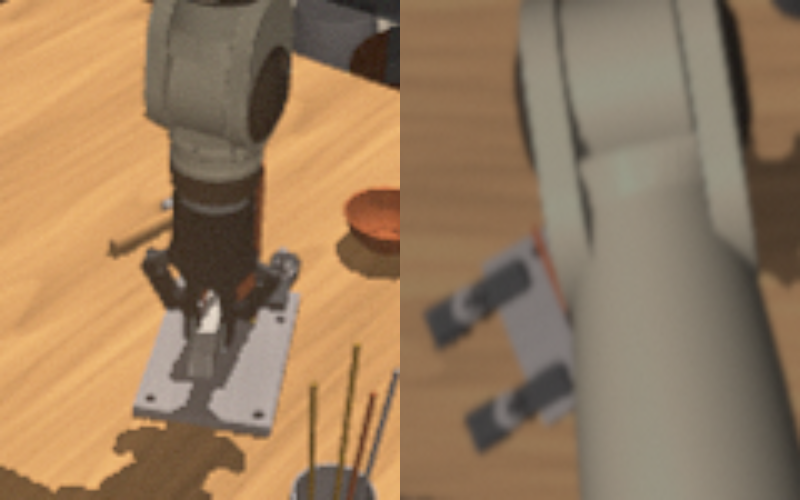

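The scene picture shows the stock in the jaws over the plate: its top is at (207,318) and its rear end at (200,362). The gripper and arm hide the blade in both views. I use the visible rear part of the stock to check its position and tilt in the grip.

```bash
cat >> h.py <<'E'
def rel(k):
    c=np.array([.4984,.2197]);th=np.radians(116.4);ex=np.array([np.cos(th),np.sin(th)]);ey=np.array([-ex[1],ex[0]])
    P=cloud(k).reshape(-1,3)
    return np.stack([(P[:,:2]-c)@ex,(P[:,:2]-c)@ey,P[:,2]],1)
def stock(k,zlo=.06,zhi=.13):
    L=rel(k);I=k['img'].reshape(-1,3).astype(int)
    x0=((monitor.get_obs()['ee_pos'][:2]-[.4984,.2197])@[np.cos(np.radians(116.4)),np.sin(np.radians(116.4))]); y0=((monitor.get_obs()['ee_pos'][:2]-[.4984,.2197])@[-np.sin(np.radians(116.4)),np.cos(np.radians(116.4))])
    print('tcp rel',x0,y0)
    m=(np.ptp(I,axis=1)<40)&(L[:,2]>zlo)&(L[:,2]<zhi)&(abs(L[:,1])<.02)&(L[:,0]<x0-.008)&(L[:,0]>x0-.07)
    q=L[m]; q=q[np.argsort(q[:,0])]; bright=I[m].mean(1)[np.argsort(L[m][:,0])]
    return q,bright
E
python3 - <<'E'
from h import *
q,br=stock(load('scene'))
print(len(q))
for r,b in zip(q[::2],br[::2]): print((r*1000).round(1),round(b))
E
```

```text
tcp rel -0.1288485901127928 0.0009083495018505988
168
[-176.4  -10.3   98.1] 105
[-175.2    2.6   98.6] 107
[-175.1    2.4   90.3] 107
[-174.9   -4.    87.2] 106
[-174.6    8.8   84.3] 124
[-174.1   -0.4   98.3] 104
[-174.     5.5   76.1] 105
[-173.9   -7.2   82.7] 115
[-173.7   -0.5   89.6] 106
[-173.6    5.8   84.1] 109
[-173.3   -3.4   98.2] 109
[-173.2   -3.5   94. ] 107
[-173.     9.4   99.6] 104
[-173.    -6.8   90.2] 114
[-172.8    9.4   95.3] 106
[-172.8   -6.9   85.9] 113
[-172.7   -0.   101.1] 104
[-172.6  -10.3   78. ] 103
[-172.2   -9.5   98.4] 106
[-172.1   -3.9   72. ] 94
[-171.7  -10.    81.3] 108
[-171.6    9.4   85.8] 120
[-171.1    6.6   98.5] 110
[-170.8    6.4   85.7] 105
[-169.6    9.9   88.3] 112
[-169.3    7.   101.1] 105
[-167.4   -8.6   98.3] 99
[-166.9   -2.1  100.8] 100
[-165.3   10.9   96.9] 98
[-164.8  -11.7   88.3] 79
[-163.9  -11.4   91.7] 72
[-163.6  -11.6   83.1] 79
[-163.2   -7.8   98.7] 101
[-161.3  -10.7   97.7] 83
[-160.4  -11.3   76.1] 84
[-159.6    5.6   97.3] 98
[-157.7   -6.8   98.1] 102
[-157.1    3.    99.8] 99
[-156.5    6.3   98.7] 106
[-1
[... 476 characters left out ...]
   19.4  125.6] 51
[-141.6  -12.4  127. ] 91
[-141.6  -14.1   81.7] 101
[-141.3  -17.1   86.4] 95
[-141.2    9.3   98.1] 102
[-141.1  -10.   101.6] 82
[-141.   -12.8  114.4] 81
[-141.   -13.5   93.8] 94
[-140.8  -15.6  122.8] 48
[-140.6    9.7  109.9] 61
[-140.6   -6.8  100.5] 91
[-140.4   13.4  129.4] 46
[-140.    13.   108.8] 80
[-139.8   12.8   96.2] 88
[-139.7  -17.1   80.7] 106
[-139.3    6.5  101.2] 188
[-139.2  -19.7   93.5] 49
[-139.1   19.4   94.4] 58
[-139.    16.2   95. ] 84
[-138.9   19.6  102.6] 62
[-138.7   19.3   85.7] 91
[-138.6    9.9  104.2] 110
[-138.5  -18.1  129.6] 52
[-138.2  -13.3   87.2] 92
[-137.9   13.5  111.2] 85
[-137.6    0.3  101. ] 183
[-137.4  -19.1  100.2] 52
```

Rear end at about −173 mm puts the heel near −43 mm. The stock is centred at y≈0 and roughly level. I lower it onto the plate.

```bash
python3 -m handwheel '[[0,0,0.012,0,0,0],[0,0,0.012,0,0,0],[0,0,0.012,0,0,0],[0,0,0.01,0,0,0],[0,0,0.008,0,0,0],[0,0,0.004,0,0,0],[0,0,0,0,0,0],[0,0,0,0,0,0]]'
python3 -m handwheel '[[0,0,0.0005,0,0,0],[0,0,0.0005,0,0,0],[0,0,0.0005,0,0,0],[0,0,0.0005,0,0,0],[0,0,0.0005,0,0,0],[0,0,0.0005,0,0,0],[0,0,0,0,0,0],[0,0,0,0,0,0]]'
python3 -c "
from workcell import monitor as m;o=m.get_obs();print(o['ee_pos'],o['wrist_force'],o['torque'])"
```

```text
time: 8.2
ee_pos: [0.555, 0.104, 0.0384]
tcp_rot: [-180.0, -0.0, 116.4]
wrist_force: [0.4, 0.1, -3.1]
opening: 0.0203
time: 8.87
ee_pos: [0.555, 0.104, 0.0355]
tcp_rot: [-180.0, 0.0, 116.4]
wrist_force: [0.5, -0.4, -3.6]
opening: 0.0204
[0.55496902 0.10395495 0.03546411] [ 0.49143985 -0.39321408 -3.61344904] [-0.09233806 -0.03510017 -0.00579973]
```

```bash
python3 -m handwheel '[[0,0,0.0005,0,0,0],[0,0,0.0005,0,0,0],[0,0,0,0,0,0],[0,0,0,0,0,0],[0,0,0,0,0,0],[0,0,0,0,0,0],[0,0,0,0,0,0],[0,0,0,0,0,0]]'
python3 -c "
from workcell import monitor as m;o=m.get_obs();print(o['ee_pos'],o['wrist_force'],o['torque'])"
python3 -m handwheel '[[0,0,0.0005,0,0,0],[0,0,0.0005,0,0,0],[0,0,0,0,0,0],[0,0,0,0,0,0],[0,0,0,0,0,0],[0,0,0,0,0,0],[0,0,0,0,0,0],[0,0,0,0,0,0]]'
python3 -c "
from workcell import monitor as m;o=m.get_obs();print(o['ee_pos'],o['wrist_force'],o['torque'])"
```

```text
time: 9.53
ee_pos: [0.555, 0.104, 0.0345]
tcp_rot: [180.0, -0.0, 116.4]
wrist_force: [0.2, -0.5, -3.0]
opening: 0.0204
[0.55501156 0.10396301 0.03450285] [ 0.17602476 -0.50401742 -2.98561095] [-0.11394924 -0.05038863  0.01548643]
time: 10.2
ee_pos: [0.5551, 0.104, 0.0341]
tcp_rot: [180.0, 0.0, 116.4]
wrist_force: [-3.7, -1.0, 6.1]
opening: 0.0207
[0.55508106 0.10395882 0.03405616] [-3.65153901 -1.04001677  6.06053791] [-0.2224551   0.74738205  0.01187393]
```

Contact at TCP z≈0.034, with about 9 N down. I ease off slightly and slide toward the upright.

```bash
cat > st.py <<'E'
from workcell import monitor as m; import numpy as np
o=m.get_obs();t=np.radians(116.4);ex=np.array([np.cos(t),np.sin(t),0]);ey=np.array([-ex[1],ex[0],0])
p=o['ee_pos']-[.4984,.2197,0];f=o['wrist_force'];q=o['torque']
print('t %.2f x %.1f y %.1f z %.2f mm | F x %.1f y %.1f z %.1f | T x %.2f y %.2f | rot'%(o['time'],p@ex*1e3,p@ey*1e3,p[2]*1e3,f@ex,f@ey,f[2],q@ex,q@ey),o['tcp_rot'].round(2))
E
python3 -m handwheel '[[0,0,-0.0006,0,0,0],[0.003,0,0,0,0,0],[0.004,0,0,0,0,0],[0.004,0,0,0,0,0],[0.004,0,0,0,0,0],[0.003,0,0,0,0,0],[0.002,0,0,0,0,0],[0,0,0,0,0,0]]'; python3 st.py
python3 -m handwheel '[[0.002,0,0,0,0,0],[0.002,0,0,0,0,0],[0.002,0,0,0,0,0],[0.002,0,0,0,0,0],[0.002,0,0,0,0,0],[0,0,0,0,0,0],[0,0,0,0,0,0],[0,0,0,0,0,0]]';python3 st.py
```

```text
time: 10.87
ee_pos: [0.5458, 0.1226, 0.0341]
tcp_rot: [180.0, -0.0, 116.4]
wrist_force: [-0.8, 1.5, -0.1]
opening: 0.0204
t 10.87 x -108.0 y 0.7 z 34.08 mm | F x 1.7 y 0.0 z -0.1 | T x -0.01 y -0.34 | rot [ 1.8000e+02 -4.0000e-02  1.1642e+02]
time: 11.53
ee_pos: [0.5415, 0.1311, 0.0341]
tcp_rot: [-180.0, -0.0, 116.4]
wrist_force: [-1.2, 0.1, 0.6]
opening: 0.0209
t 11.53 x -98.5 y 0.8 z 34.09 mm | F x 0.6 y 1.0 z 0.6 | T x 0.07 y -0.18 | rot [-1.800e+02 -4.000e-02  1.164e+02]
```

```bash
python3 -m handwheel '[[0.001,0,0.0002,0,0,0],[0.001,0,0.0002,0,0,0],[0.001,0,0.0002,0,0,0],[0.001,0,0,0,0,0],[0.001,0,0,0,0,0],[0.001,0,0,0,0,0],[0,0,0,0,0,0],[0,0,0,0,0,0]]'; python3 st.py
python3 - <<'E'
from h import *
a=grab('scene');b=grab('top')
save(cv2.resize(a['img'][100:220,240:320],(400,600)),'v3.png')
L=rel(a); I=a['img'].reshape(-1,3).astype(int)
m=(L[:,2]>.03)&(L[:,2]<.215)&(abs(L[:,0]+.005)<.025)&(abs(L[:,1])<.03)&(I[:,0]-I[:,2]>30)
print(m.sum(),np.polyfit(L[m,2]-.012,L[m,0],1))
L=rel(b); m=(L[:,2]>.2)&(L[:,2]<.235)&(abs(L[:,0])<.04)&(abs(L[:,1])<.04); print(m.sum(),L[m].mean(0) if m.any() else 0)
E
```

```text
time: 12.2
ee_pos: [0.5395, 0.1359, 0.0341]
tcp_rot: [179.9, 0.1, 116.4]
wrist_force: [1.8, -4.4, 4.9]
opening: 0.0206
t 12.20 x -93.3 y 0.4 z 34.06 mm | F x -4.7 y 0.3 z 4.9 | T x 0.08 y 0.92 | rot [1.7994e+02 6.0000e-02 1.1636e+02]
9 [-0.05053937  0.00034944]
0 0
```

View pics/v3.png

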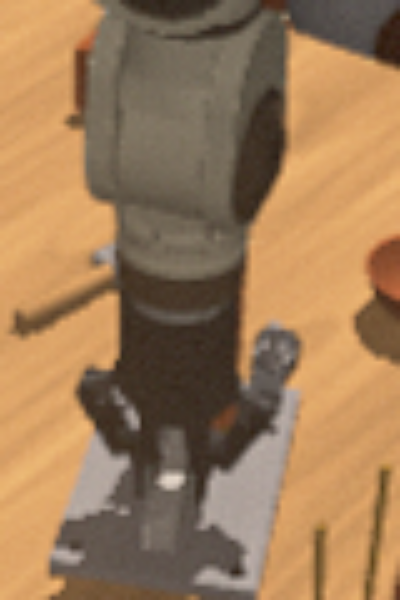

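The picture shows the stock flat-looking on the plate (170,500) and between the tacks. The wrist hides the upright. I press on by force.

```bash
python3 -m handwheel '[[0.0005,0,0.0003,0,0,0],[0.0005,0,0.0003,0,0,0],[0.0005,0,0,0,0,0],[0.0005,0,0,0,0,0],[0.0005,0,0,0,0,0],[0.0005,0,0,0,0,0],[0,0,0,0,0,0],[0,0,0,0,0,0]]'; python3 st.py
python3 -m handwheel '[[0.0005,0,0,0,0,0],[0.0005,0,0,0,0,0],[0.0005,0,0,0,0,0],[0.0005,0,0,0,0,0],[0,0,0,0,0,0],[0,0,0,0,0,0],[0,0,0,0,0,0],[0,0,0,0,0,0]]'; python3 st.py
```

```text
time: 12.97
ee_pos: [0.5387, 0.1382, 0.034]
tcp_rot: [179.9, 0.1, 116.3]
wrist_force: [2.0, -7.4, 8.6]
opening: 0.0205
t 12.97 x -90.9 y 0.1 z 34.05 mm | F x -7.5 y 1.5 z 8.6 | T x 0.26 y 1.40 | rot [1.7989e+02 1.2000e-01 1.1634e+02]
time: 13.63
ee_pos: [0.5379, 0.1401, 0.0341]
tcp_rot: [179.9, 0.1, 116.3]
wrist_force: [4.0, -7.3, 8.2]
opening: 0.0207
t 13.63 x -88.9 y 0.1 z 34.06 mm | F x -8.3 y -0.4 z 8.2 | T x 0.13 y 1.41 | rot [1.7989e+02 1.2000e-01 1.1634e+02]
```

```bash
python3 -m handwheel '[[0.0005,0,0.0003,0,0,0],[0.0005,0,0.0003,0,0,0],[0.0005,0,0,0,0,0],[0,0,0,0,0,0],[0,0,0,0,0,0],[0,0,0,0,0,0],[0,0,0,0,0,0],[0,0,0,0,0,0]]'; python3 st.py
python3 -m handwheel '[[0.0005,0,0,0,0,0],[0.0005,0,0,0,0,0],[0.0005,0,0,0,0,0],[0,0,0,0,0,0],[0,0,0,0,0,0],[0,0,0,0,0,0],[0,0,0,0,0,0],[0,0,0,0,0,0]]'; python3 st.py
```

```text
time: 14.3
ee_pos: [0.5376, 0.141, 0.0341]
tcp_rot: [179.9, 0.2, 116.3]
wrist_force: [2.8, -10.4, 11.4]
opening: 0.0206
t 14.30 x -88.0 y -0.1 z 34.06 mm | F x -10.6 y 2.1 z 11.4 | T x 0.49 y 1.95 | rot [179.85   0.19 116.32]
time: 14.97
ee_pos: [0.5375, 0.1413, 0.0341]
tcp_rot: [179.8, 0.3, 116.3]
wrist_force: [6.0, -16.3, 10.6]
opening: 0.0205
t 14.97 x -87.6 y -0.1 z 34.06 mm | F x -17.3 y 1.9 z 10.6 | T x 0.46 y 3.16 | rot [179.85   0.32 116.27]
```

The hard stop comes at TCP x = −87.6 mm, which puts the heel at the root, as the geometry predicts. The tool has deflected 0.3° nose-down, so I trim that out and press down a bit more.

```bash
python3 -m handwheel '[[0,0,0.0003,0,0.15,0],[0,0,0.0003,0,0.15,0],[0,0,0.0002,0,0.05,0],[0,0,0,0,0,0],[0,0,0,0,0,0],[0,0,0,0,0,0],[0,0,0,0,0,0],[0,0,0,0,0,0]]'; python3 st.py
python3 - <<'E'
from h import *
a=grab('scene');b=grab('top')
save(np.hstack([cv2.resize(a['img'][110:200,240:310],(466,600),interpolation=cv2.INTER_CUBIC),cv2.resize(b['img'][140:240,150:205],(330,600),interpolation=cv2.INTER_CUBIC)]),'v4.png')
q,br=stock(a,.02,.06); k=abs(q[:,1])<8e-3;q=q[k]; q=q[q[:,2]>.034]
print(len(q),np.polyfit(q[:,0],q[:,2],1),q[:,2].mean(),'rear',q[:5,0])
L=rel(b);I=b['img'].reshape(-1,3).astype(int)
m=(L[:,2]>.2)&(L[:,2]<.24)&(L[:,0]>-.03)&(L[:,0]<.04)&(abs(L[:,1])<.04)&(I[:,0]-I[:,2]>25);print('top edge',m.sum(),L[m].mean(0) if m.any() else '')
E
```

```text
time: 15.63
ee_pos: [0.5375, 0.1413, 0.034]
tcp_rot: [179.8, -0.0, 116.3]
wrist_force: [3.2, -17.3, 17.5]
opening: 0.0204
t 15.63 x -87.6 y -0.2 z 34.03 mm | F x -16.9 y 4.8 z 17.5 | T x 1.16 y 3.27 | rot [ 1.7983e+02 -1.0000e-02  1.1627e+02]
tcp rel -0.08761750561363253 -0.00014808296313359822
37 [0.00157767 0.03827532] 0.038090775045375794 rear [-0.13353583 -0.13275738 -0.13267787 -0.13154961 -0.13102961]
top edge 0
```

View pics/v4.png

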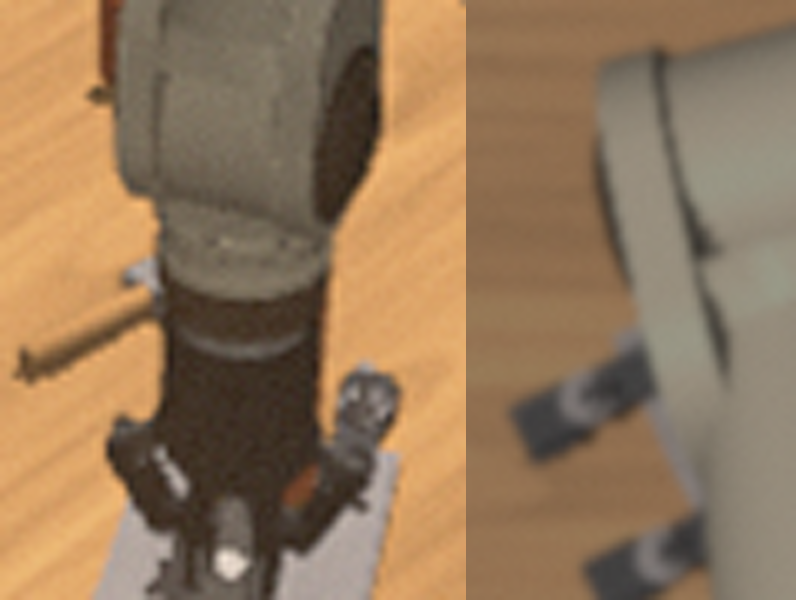

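The scene crop shows the stock level in the jaws: fitted slope 0.0016, same height bias as before, rear end at −132 mm. The upright's copper edge shows only at (303,485). One more small push will confirm the stop is hard.

```bash
python3 -m handwheel '[[0.0005,0,0.0001,0,0.08,0],[0.0003,0,0.0001,0,0.08,0],[0,0,0,0,0,0],[0,0,0,0,0,0],[0,0,0,0,0,0],[0,0,0,0,0,0],[0,0,0,0,0,0],[0,0,0,0,0,0]]'; python3 st.py
python3 - <<'E'
from h import *
a=grab('scene');L=rel(a);I=a['img'].reshape(-1,3).astype(int)
m=(L[:,2]>.02)&(L[:,2]<.23)&(abs(L[:,0])<.03)&(abs(L[:,1])<.032)&(I[:,0]-I[:,2]>18)
for r in L[m]: print((r*1000).round(1))
L0=L.reshape(384,512,3);mm=m.reshape(384,512);print(np.argwhere(mm)[:3])
E
```

```text
time: 16.4
ee_pos: [0.5375, 0.1413, 0.034]
tcp_rot: [179.8, -0.1, 116.2]
wrist_force: [5.1, -21.4, 18.0]
opening: 0.0203
t 16.40 x -87.6 y -0.2 z 34.03 mm | F x -21.4 y 5.0 z 18.0 | T x 1.32 y 4.18 | rot [ 1.7982e+02 -8.0000e-02  1.1625e+02]
[ -4.2 -31.  151.6]
[ -2.1 -31.  146.1]
[ -0.3 -31.  140.8]
[  1.3 -27.7 135.1]
[  0.2 -31.2 136.4]
[ 1.000e-01 -3.150e+01  1.324e+02]
[ -7.5 -29.2 133. ]
[ -2.6 -28.9 125.5]
[ -1.  -28.9 120.2]
[ -2.4 -29.3 117. ]
[ -5.  -29.9 114.7]
[ -4.1 -30.  109.9]
[ -0.4 -29.8 102.9]
[ -4.6 -30.5 101.8]
[ -2.1 -30.5  95.7]
[  1.9 -30.3  88.5]
[ -0.4 -30.8  85.8]
[ -0.9 -31.1  81.9]
[ -2.2 -31.5  78.6]
[ -4.6 -30.5  40.1]
[ -6.3 -27.4  36.3]
[ -3.8 -30.7  34.9]
[ -2.8 -20.1  27.7]
[ -4.  -23.8  29.3]
[  1.9 -26.7  25.2]
[ -5.9 -31.2  32.1]
[ -0.8 -23.7  22.1]
[ -1.7 -27.4  23.5]
[ -1.3 -30.9  23.8]
[ -4.3 -27.9  21. ]
[[154 289]
 [155 289]
 [156 289]]
```

```bash
python3 -c "
from workcell import order; print(order.job_done())"; python3 st.py
```

```text
the job is handed in; nothing more can be done
None
the job is handed in; nothing more can be done
```

I picked up the grey (aluminium and steel) square, set its stock on the plate between the tacks and pressed it into the corner. I handed the job in at about 16.5 s, still gripping the square and pressing it home.

Last checks:
- **Hard stop:** the TCP stopped 87.6 mm behind the corner, where the heel should meet the root. A further 0.8 mm commanded push moved nothing.
- **Forces:** the wrist read about 21 N against the push and 18 N upward from the press on the plate.
- **Stock:** it measured level, with a slope of 0.0016.
- **Upright:** the visible edge of the near face sat at about −2 mm both low down and up to about 150 mm. That is no lean within about 0.01, given noisy points. It leaned 0.11 rad at the start.

**Not confirmed:**
- **Blade contact:** the arm hid the blade and the top of the upright in both cameras, so contact down to the heel is inferred from the stop, the forces and the visible edge.
- **Stock rear end:** it read −132 mm rather than the expected −130 mm. That matches the camera's 2 mm offset.
- **Sideways force:** about 5 N across the stock was still showing at the end.

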